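# Key and dial of the wooden trick box

### The job

Show how the trick box on this puzzle stall is worked: first turn its dial anticlockwise (seen from above) all the way to the end stop, leaving the gear-headed wooden key in its holder until that is done. Then take the key out by its square grip, turn it until its cross-shaped stem meshes with the cross slot of the checkered block on the box, and slide it fully home against the spring, so that the gear lies flat on the block. The job ends holding: finish while still gripping the key and pressing it down, since the spring lifts it if you let up; leave the other puzzles where they are.

Things in the scene. Friction and masses are not known exactly. Their poses are not given: they have to be found in the camera images.
- trick_box: fixed wooden trick box 110 (x) x 250 (y) x 45 mm high, standing on the table, never moves; origin at the centre of its underside. The dial stands at its -y end, the keyway block at its +y end.
- dial (a joint): blue bar-grip dial with a white mark at one end, on a brass ring, on the trick box. Value in rad: 0 at its anticlockwise end stop (seen from above), growing clockwise up to 2.8; it starts at 0.6 to 1.35. Slight friction, stays where it is left. At 0 the bar is parallel to the trick box's x axis. Bar 46 x 14 mm, its top 44 mm above the box top, on a 48 mm disc whose top is 14 mm above the box top.
- dial_grip (a point): point on the dial's axis 37 mm above the box top (82 mm above the table), 7 mm below the top of the bar, 23 mm above the disc. It turns with the dial: its x axis lies along the bar, its z axis is up.
- keyway: fixed square block of light and mid-brown wood, 60 x 60 x 36 mm, standing on the trick box 75 mm from the box's centre towards its +y end; it may stand skew on the box. Origin at the centre of its underside (45 mm above the table). In its top is a cross-shaped slot, its two arms along the block's x and y axes, each 28.6 mm long and 10.6 mm wide, open through the whole block; in the middle a 9 mm brass spring pin, whose top is 14 mm below the slot's mouth.
- keyway_mouth (a point): centre of the slot's mouth on the top face of the keyway block (81 mm above the table), axes as the keyway block.
- spring_pin (a joint): travel of the brass spring pin in the keyway, m: 0 fully up, grows as the key presses it down; 0.012 when the key is fully home (gear flat on the block), stop at 0.015. It pushes up with 3 N at 0 and 9 N at 0.012, and lifts a key that is let go, whose own weight cannot hold it down.
- key: loose wooden key, about 0.11 kg, 72 mm tall. A dark gear 66 mm across its 12 teeth and 8 mm thick; on it a light square grip 26 x 26 mm, 38 mm tall, sides along x and y; below the gear a cross-shaped stem 26 mm long, two ribs 26 mm wide and 8 mm thick along x and y, rounded at the tip. Four-fold symmetric: any quarter turn fits. Origin on its axis at the underside of the gear (stem below, z up): grip from 8 to 46 mm above it, stem tip 26 mm below.
- holder: fixed round wooden tube 60 mm outside, 33 mm inside, 34 mm high, on the table; origin at the centre of its underside. The key stands in it at the start, its gear resting on the rim (key origin 34 mm above the table), at any yaw.
- cube: loose checkered wooden cube, 54 mm; origin at the centre of its underside. A bystander.
- peg_game: loose square peg game board 85 x 85 x 22 mm with coloured pegs to 30 mm; origin at the centre of its underside. A bystander.
- burr: loose burr puzzle of six crossed wooden bars, 60 mm each way; origin under its centre. A bystander.
- tray_puzzle: loose sliding-block tray, 100 x 120 x 22 mm; origin at the centre of its underside. A bystander.
- disc_tower: loose stack of wooden discs on an 80 mm square foot with a post to 74 mm; origin at the centre of its underside. A bystander.
- mallet: loose wooden toy mallet lying flat, 176 mm long along its x, head 85 mm x 48 mm diameter; origin on the table under the middle of the whole. A bystander.
Not all that is in view belongs to the job. What is shaped like the key but orange, purple or red is not meant.

How it is judged (in metres and radians):
On the way, in this order (a step that is already met when the one before it is completed fails the run):
1. the dial is at its anticlockwise end stop (within 0.1 rad) while the key still stands in its holder (within 20 mm of its start) (value of joint dial below 0.1 rad and distance of key from where it was at the start of the episode below 0.02 m), for 0.2 s.
2. the key is lifted clear of its holder (z of key in the frame of holder above 0.062 m), for 0.05 s.
3. the key is meshed in the slot and pressed home by the robot (value of joint dial below 0.1 rad and value of joint spring_pin above 0.0095 m and z of key in the frame of keyway_mouth below 0.0025 m and horizontal distance between key and keyway_mouth below 0.004 m and angle between key's own z axis and vertical below 0.08 rad and (angle between the x axis of key and the x axis of keyway, either way round below 0.15 rad or angle between the x axis of key and the y axis of keyway, either way round below 0.15 rad) and contact force between the fingers and key above 2 N), for 0.3 s.
At the end, for the whole second after the job is handed in: Dial within 0.1 rad of its anticlockwise stop; key at rest, upright (0.08 rad), within 4 mm of the slot's centre and 0.15 rad of mesh, its gear less than 2.5 mm above the block, the spring pin down more than 9.5 mm, the fingers on the key with more than 2 N (all of step 3 and linear speed of key below 0.02 m/s); the arm keeps its last pose, push and grip.
It fails at once if one of the six other puzzles is moved more than 30 mm (distance of any of cube, peg_game, burr, tray_puzzle, disc_tower, mallet from where it was at the start of the episode above 0.03 m).
It also fails if it takes over 48 s, if anything falls off the work surface, if the arm or the gripper's body presses on something with over 40 N, if the wrist force passes 120 N, or if a joint passes its speed limit or range.

### The arm

A 6-joint arm with a two-finger parallel gripper is mounted at the origin on the work surface. World frame = base frame: x ahead of the robot, y to its left, z up, the work surface at z = 0. Lengths are in m, angles in degrees, forces in N, time in s.
With the tool pointing down it reaches from about 0.35 to 0.875 m from the base axis. Payload 4.2 kg.
Tool frame: the origin (TCP) lies at the very end of the fingers, on their centre line; the grasp point (between the pads) lies behind it (manip.grip_depth is the z of the grasp point in the tool frame, in m); z points along the fingers, y is the direction in which the jaws open and shut (so a half turn about z gives the same grasp; the last joint's range is limited). The gripper opens to 85 mm and grips with 20 to 120 N. Pads are 22 mm wide; open, the fingers measure 114 mm over their backs; the gripper's body (76 mm by 85 mm) begins 54 mm behind the grasp point. The pads swing forward as they close: fully open they stand 13 mm farther back than shut.
Start: joints at [-49.183, 22.042, 0.453, 0, -68.411, -14.817], TCP at [0.274, -0.562, 0.231] pointing down, gripper open.
Joint ranges: [-179.83, 179.83], [-69.29, 118.12], [-61.27, 80.66], [-181.25, 117.63], [-171.15, -9.14], [-177.46, 177.46]. Speed limits (degrees/s): [159.86, 159.86, 180, 180, 180, 180].

### API

Orientations are given as [roll, pitch, yaw] about the fixed x, y, z axes, in that order (R = Rz(yaw) Ry(pitch) Rx(roll)).
In Python, from station import manip, vision, search_frame, cut_out gives the robot as it stands.
- The arm moves only by the shell command python3 -m inch 'ROWS' [OPENING] [FORCE]. ROWS is JSON, a list of rows, each an object with "delta_pos": the shift along the tool's x, y, z in mm, a list of three; "roll": the turn about the tool's z in degrees. A call has 1 to 20 rows; each row is the pose to reach, as a shift and turn from the pose measured when the call began, along the tool's axes at that moment; what a row does not reach only later rows make up. A row lasts 1/10 s, in which the tool goes at most 50 mm and 8.59 degrees, less where a joint would pass 70% of its speed; a pose out of reach is approached as far as the arm can. A call with a gripper value outside its range is refused whole. OPENING is the opening, from 0 (shut) to 1 (fully open), set as the call begins (- or left out, the last holds). The fingers move at their own pace and stop on an object; FORCE is the grip in N (left out, the last holds). Time passes only in rows, so rows that repeat a pose let the fingers close. It gives the time, the measured TCP pose, the force and the opening at its end, in the units of the state.
- manip.sense(): the state, without advancing time (a new reading comes with each control period).
- vision.camera(name): name is "side" or "top" or "wrist"; returns a dict with "color" (480x640x3 uint8, red, green, blue), "K" (3x3 intrinsics, pixels), "pose" (4x4, takes a point from camera to world coordinates). Camera axes: x right, y down, z forward; pixel columns grow to the right and rows downward; lengths in m; the calibration is good to about 2 mm. A picture is of the moment at which its call begins. There is no depth.
- manip.finish_job(): hands the job in, once; it reports no verdict.
Trained networks look in a picture, given as the dict that the camera call returned (one of the last four; its "shot" number tells which), for a name from the list of things; names that differ only in an ending like _2 or _b are one class to them, and where a whole thing is asked for, a point or a joint stands for the part that bears it (a point fixed in the world has none). Each returns a list of dicts, best first, with "conf" (0 to 1); they miss things now and then, are a little off and sometimes report something else, mostly with a low value. They report only what shows in the picture. A call takes as long as a camera call. They do not tell look-alikes from the thing itself.
- search_frame(picture, target): "at" ([x, y, z] in m, in world coordinates, good to about 4 mm: the middle of the surface that is visible of it).
- cut_out(picture, target): "pixels" (480x640 bool, what is visible of it).
The state is a dict: "clock": time; "joint_pos": joint angles; "qvel": joint speeds; "joint_efforts": joint torques, N m; "eef_pos": TCP position; "tool_rot": TCP orientation; "ft_force": force on the tool from outside, world axes, zero at the start; "torque": the same for the moment, N m; "opening": finger opening in m.
Only numpy, scipy, OpenCV 4.12 (cv2) and the standard library are available. Lean on these libraries where they do the work, as an engineer would, in place of code of your own. Each camera call takes 0.05 s, during which the arm holds its last target. There are 200 camera calls.

## Working session

There is one attempt and no reset: what is moved stays moved. The work goes in short steps, Python scripts to look and compute and a shell command to move; the robot and the scene stay as the last step left them, time stands still between calls to the robot, and variables do not carry over. Pictures are saved under pics/ and viewed, about 8 in all and at most 12, crops included, and the job is handed in when it is done.

```bash
ls; mkdir -p pics
cat > h.py <<'E'
import numpy as np, cv2
from station import manip, vision, search_frame, cut_out
def save(p,name): cv2.imwrite('pics/'+name+'.png',p['color'][:,:,::-1])
def proj(p,X):
    T=np.linalg.inv(p['pose']); c=T[:3,:3]@np.array(X)+T[:3,3]; u=p['K']@c; return u[:2]/u[2]
def ray(p,uv):
    d=p['pose'][:3,:3]@np.linalg.inv(p['K'])@np.array([uv[0],uv[1],1.]); return p['pose'][:3,3],d/np.linalg.norm(d)
def onz(p,uv,z):
    o,d=ray(p,uv); return o+d*(z-o[2])/d[2]
def tri(l):
    A=np.zeros((3,3));b=np.zeros(3)
    for p,uv in l:
        o,d=ray(p,uv);M=np.eye(3)-np.outer(d,d);A+=M;b+=M@o
    X=np.linalg.solve(A,b); return X,[np.linalg.norm(proj(p,X)-uv) for p,uv in l]
E
python3 - <<'E'
from h import *
print(manip.sense(), manip.grip_depth)
for n in ['top','side']:
    p=vision.camera(n); save(p,n+'0'); print(n,p['pose'].round(3).tolist(),p['K'].round(1).tolist())
    for t in ['trick_box','dial','keyway','key','holder','mallet','disc_tower','cube','burr','peg_game','tray_puzzle']:
        for r in search_frame(p,t)[:4]: print(n,t,np.round(r['at'],3),round(r['conf'],2),proj(p,r['at']).round())
E
```

```text
pics
{'clock': 0.0, 'joint_pos': array([-4.91837894e+01,  2.20896389e+01,  3.78791841e-01, -2.89376384e-02,
       -6.84109501e+01, -1.48166972e+01]), 'qvel': array([ 0.01609563, -0.02599671,  0.12411649,  0.03446985, -0.02363219,
       -0.03185065]), 'joint_efforts': array([-2.75556550e-05, -3.92288661e+01,  1.88400078e+01,  4.18605655e+00,
       -4.57355534e-03,  5.86204706e-06]), 'eef_pos': array([ 0.2737344 , -0.56120814,  0.2302268 ]), 'tool_rot': array([ 1.79875375e+02, -5.15658875e-03, -1.54011157e+02]), 'ft_force': array([0.33305768, 0.52178047, 0.44821357]), 'torque': array([ 0.01801984, -0.00831808,  0.05087405]), 'opening': 0.08542456087498729} -0.0187
top [[-0.003, -0.987, 0.16, 0.388], [-1.0, 0.005, 0.013, -0.058], [-0.013, -0.16, -0.987, 1.297], [0.0, 0.0, 0.0, 1.0]] [[490.0, 0.0, 326.7], [0.0, 490.0, 238.9], [0.0, 0.0, 1.0]]
top trick_box [0.582 0.037 0.045] 0.64 [296. 242.]
top trick_box [ 0.629 -0.49   0.032] 0.19 [498. 225.]
top dial [ 0.606 -0.021  0.057] 0.53 [319. 232.]
top dial [0.566 0.124 0.083] 0.21 [260. 247.]
top keyway [0.565 0.124 0.084] 0.68 [260. 247.
[... 851 characters left out ...]
ck_box [0.571 0.068 0.043] 0.87 [310. 276.]
side dial [ 0.598 -0.011  0.068] 0.62 [311. 240.]
side keyway [0.558 0.137 0.08 ] 0.82 [303. 285.]
side key [ 0.551 -0.28   0.034] 0.93 [368. 195.]
side key [ 0.442 -0.28   0.043] 0.91 [412. 200.]
side key [ 0.433 -0.382  0.038] 0.77 [424. 182.]
side key [ 0.335 -0.243  0.036] 0.56 [455. 219.]
side holder [ 0.44  -0.261  0.016] 0.57 [410. 213.]
side mallet [ 0.627 -0.48   0.032] 0.94 [361. 157.]
side disc_tower [ 0.715 -0.293  0.024] 0.71 [308. 185.]
side cube [0.587 0.357 0.056] 0.88 [229. 385.]
side burr [ 0.426 -0.011  0.036] 0.75 [393. 270.]
side peg_game [0.452 0.302 0.019] 0.55 [328. 397.]
side tray_puzzle [0.819 0.086 0.017] 0.75 [194. 264.]
```

View pics/top0.png

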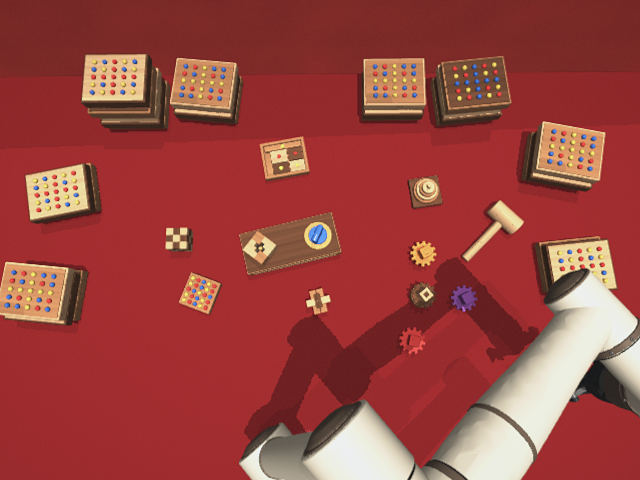

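Run:
```python
import cv2,numpy as np
t=cv2.imread('pics/top0.png');s=cv2.imread('pics/side0.png')
a=cv2.resize(t[200:380,220:490],(800,533),interpolation=3)
b=cv2.resize(s[150:330,270:490],(650,532),interpolation=3)
cv2.imwrite('pics/ta.png',a);cv2.imwrite('pics/sb.png',b)
```

```text
(no output)
```

View pics/ta.png

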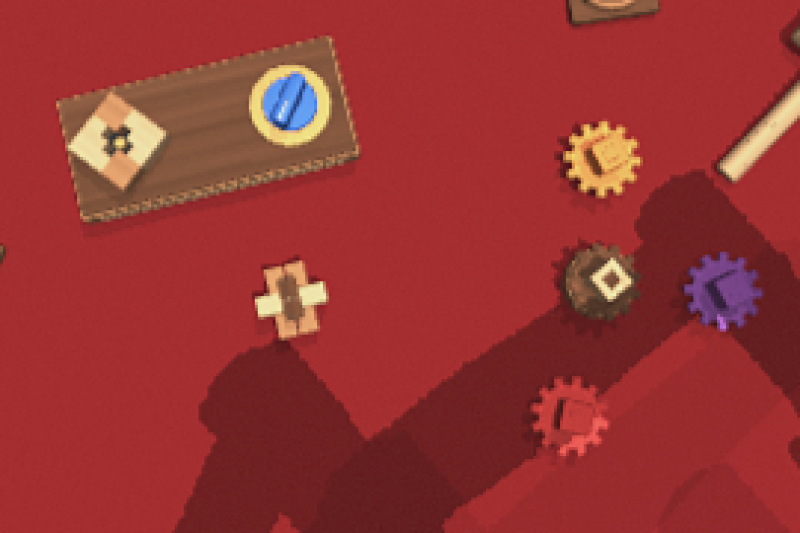

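True key: dark gear with light grip, top pixel (421,295), at about (0.445,-0.28). Look-alikes: orange (422,254), purple (463,297) and red (412,340). The blue dial is at (319,232) with its bar at about -31° world yaw. The box yaw is about 13° and the keyway, at (259,247), is about 45° skew in the image. Next I'll get the wrist camera's offset and a finer estimate of these.

Run:
```python
from h import *
from scipy.spatial.transform import Rotation as R
p=vision.camera('wrist');s=manip.sense()
T=np.eye(4);T[:3,:3]=R.from_euler('xyz',s['tool_rot'],degrees=True).as_matrix();T[:3,3]=s['eef_pos']
print((np.linalg.inv(T)@p['pose']).round(4),p['K'].round(1).tolist())
t=vision.camera('top')
b=cut_out(t,'trick_box')[0]['pixels'].astype(np.uint8)
print(cv2.minAreaRect(cv2.findNonZero(b)), b.sum())
hsv=cv2.cvtColor(t['color'],cv2.COLOR_RGB2HSV)
m=cv2.inRange(hsv,(20,90,120),(32,255,255));n,l,st,c=cv2.connectedComponentsWithStats(m)
for q,cc in zip(st,c):
  if q[4]>60: print(q,cc)
# box top corners from the crop
for uv in [(220+57/2.963,200+103/2.963),(220+330/2.963,200+38/2.963),(220+357/2.963,200+148/2.963),(220+83/2.963,200+212/2.963)]: print(onz(t,uv,0.045).round(3))
print('key grip top',onz(t,(220+612/2.963,200+279/2.963),0.08).round(3))
```

```text
[[-1.900e-03 -9.558e-01 -2.940e-01  7.560e-02]
 [ 1.000e+00 -1.700e-03 -7.000e-04  0.000e+00]
 [ 2.000e-04 -2.940e-01  9.558e-01 -1.418e-01]
 [ 0.000e+00  0.000e+00  0.000e+00  1.000e+00]] [[359.0, 0.0, 319.6], [0.0, 359.0, 235.8], [0.0, 0.0, 1.0]]
((289.9411926269531, 243.76473999023438), (44.626548767089844, 96.5291748046875), 75.96376037597656) 3475
[     0      0    640    480 304635] [319.72708651 239.91887997]
[304 222  27  27 256] [317.73828125 236.0625    ]
[0.603 0.186 0.045]
[ 0.66  -0.054  0.045]
[ 0.562 -0.077  0.045]
[0.507 0.16  0.045]
key grip top [ 0.446 -0.288  0.08 ]
```

```bash
python3 -m inch '[{"delta_pos":[-120,80,0],"roll":8},{"delta_pos":[-250,162,0],"roll":24},{"delta_pos":[-400,259,10],"roll":40},{"delta_pos":[-531,344,30],"roll":57},{"delta_pos":[-531,344,45],"roll":57},{"delta_pos":[-531,344,45],"roll":57},{"delta_pos":[-531,344,45],"roll":57},{"delta_pos":[-531,344,45],"roll":57},{"delta_pos":[-531,344,45],"roll":57},{"delta_pos":[-531,344,45],"roll":57},{"delta_pos":[-531,344,45],"roll":57},{"delta_pos":[-531,344,45],"roll":57},{"delta_pos":[-531,344,45],"roll":57},{"delta_pos":[-531,344,45],"roll":57},{"delta_pos":[-531,344,45],"roll":57},{"delta_pos":[-531,344,45],"roll":57}]' 1 40
python3 - <<'E'
from h import *
p=vision.camera('wrist');save(p,'w1');s=manip.sense();print(s['eef_pos'],s['tool_rot'],s['joint_pos'].round(1))
for t in ['dial','keyway','dial_grip','keyway_mouth']:
  for r in search_frame(p,t)[:2]: print(t,np.round(r['at'],3),r['conf'],proj(p,r['at']))
E
```

```text
clock: 2.95
eef_pos: [0.6, -0.0201, 0.1862]
tool_rot: [-180.0, -0.0, 149.0]
ft_force: [-0.1, -0.6, 0.5]
opening: 0.0853
[ 0.59985644 -0.02067045  0.18641407] [-1.79978957e+02 -1.69330396e-02  1.48950841e+02] [  13.5   21.6   -6.9    0.   -61.5 -134.5]
dial [ 0.597 -0.02   0.057] 0.75 [318.364753   223.31066114]
keyway [0.562 0.126 0.083] 0.65 [489.78455691  70.24941203]
dial_grip [ 0.597 -0.019  0.058] 0.72 [319.81114256 223.18853554]
dial_grip [0.561 0.129 0.083] 0.31 [493.34711829  67.01407686]
keyway_mouth [0.556 0.125 0.076] 0.67 [479.06730384  64.8488934 ]
```

View pics/w1.png

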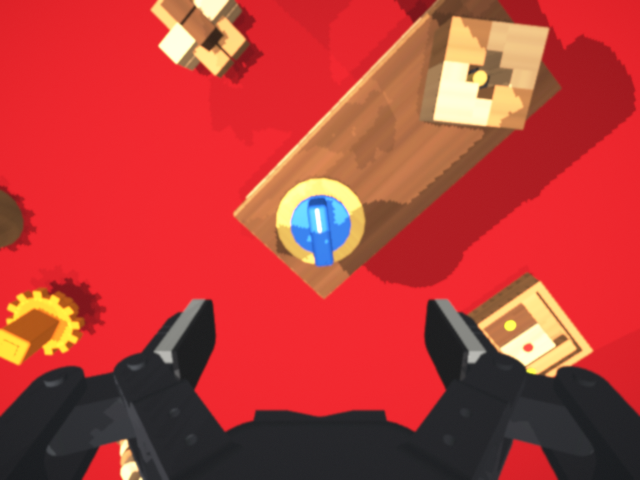

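Run:
```python
from h import *
p=vision.camera('wrist')
print(onz(p,(321,222.5),.048),onz(p,(320,232),.089),proj(p,(.6,-.02,.089)))
# edges of the bar top, keyway corners
im=p['color'];hsv=cv2.cvtColor(im,cv2.COLOR_RGB2HSV)
c=[onz(p,u,.081) for u in [(455,17),(549,27),(524,129),(434,121)]]
c=np.array(c);print('keyway centre',c.mean(0),'sides',np.linalg.norm(np.roll(c,-1,0)-c,axis=1),'yaw',[np.degrees(np.arctan2(*(c[(i+1)%4]-c[i])[1::-1]))%90 for i in range(4)])
a=cv2.resize(im[170:280,260:380],None,fx=5,fy=5,interpolation=2);cv2.imwrite('pics/d1.png',a[:,:,::-1])
```

```text
[ 0.60009479 -0.02038318  0.048     ] [ 0.5961002  -0.01897498  0.089     ] [321.6341848  237.30334698]
keyway centre [0.56550792 0.12576128 0.081     ] sides [0.05838061 0.06006523 0.06018356 0.06060103] yaw [np.float64(53.50553108998236), np.float64(53.761410525516425), np.float64(53.99775040209944), np.float64(52.05647249420582)]
```

View pics/d1.png

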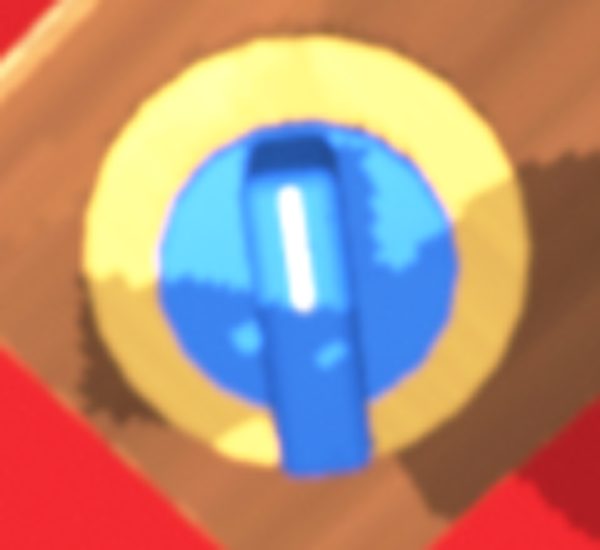

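```bash
python3 -m inch '[{"delta_pos":[0,0,40],"roll":-5},{"delta_pos":[0,0,80],"roll":-5},{"delta_pos":[0,0,110],"roll":-5},{"delta_pos":[0,0,121],"roll":-5},{"delta_pos":[0,0,121],"roll":-5},{"delta_pos":[0,0,121],"roll":-5}]' 1 40 && python3 -m inch '[{"delta_pos":[0,0,0],"roll":0},{"delta_pos":[0,0,0],"roll":0},{"delta_pos":[0,0,0],"roll":0},{"delta_pos":[0,0,0],"roll":0},{"delta_pos":[0,0,0],"roll":0},{"delta_pos":[0,0,0],"roll":0},{"delta_pos":[0,0,0],"roll":0}]' 0 30
```

```text
clock: 3.85
eef_pos: [0.6014, -0.0209, 0.0673]
tool_rot: [179.9, 0.2, 153.9]
ft_force: [0.1, -0.1, 0.5]
opening: 0.0855
clock: 4.55
eef_pos: [0.6019, -0.0206, 0.0677]
tool_rot: [179.9, 0.2, 153.9]
ft_force: [-0.5, 2.0, 2.0]
opening: 0.0131
```

```bash
python3 -m inch '[{"delta_pos":[0,0,0],"roll":-7},{"delta_pos":[0,0,0],"roll":-14},{"delta_pos":[0,0,0],"roll":-21},{"delta_pos":[0,0,0],"roll":-28},{"delta_pos":[0,0,0],"roll":-34},{"delta_pos":[0,0,0],"roll":-38},{"delta_pos":[0,0,0],"roll":-41},{"delta_pos":[0,0,0],"roll":-43},{"delta_pos":[0,0,0],"roll":-43},{"delta_pos":[0,0,0],"roll":-43}]'; python3 -c "
from h import *
s=manip.sense();print(s['torque'],s['tool_rot'])"
```

```text
clock: 5.55
eef_pos: [0.6025, -0.0191, 0.0679]
tool_rot: [179.9, 0.4, -163.3]
ft_force: [0.8, 6.2, 1.5]
opening: 0.0132
[ 1.68776776  0.02827903 -0.98783769] [ 179.9320826     0.39271193 -163.29564459]
```

```bash
python3 -m inch '[{"delta_pos":[0,0,0],"roll":1},{"delta_pos":[0,0,0],"roll":1},{"delta_pos":[0,0,0],"roll":1},{"delta_pos":[0,0,0],"roll":1},{"delta_pos":[0,0,-40],"roll":1},{"delta_pos":[0,0,-80],"roll":1},{"delta_pos":[0,0,-118],"roll":1},{"delta_pos":[0,0,-118],"roll":1},{"delta_pos":[0,0,-118],"roll":1}]' 1 40
python3 - <<'E'
from h import *
p=vision.camera('wrist');save(p,'w2');s=manip.sense();print(s['eef_pos'],s['tool_rot'],s['joint_pos'].round(1))
cv2.imwrite('pics/w2c.png',cv2.resize(p['color'][0:320,180:600,::-1],(788,600),interpolation=2))
E
```

```text
clock: 6.45
eef_pos: [0.6019, -0.0195, 0.1869]
tool_rot: [179.9, 0.5, -164.3]
ft_force: [-0.7, 0.5, -0.4]
opening: 0.0853
[ 0.60110335 -0.01955959  0.18541894] [ 179.89288547    0.34986688 -164.31520038] [ 13.5  21.6  -7.   -0.1 -61.  -87.7]
```

View pics/w2c.png

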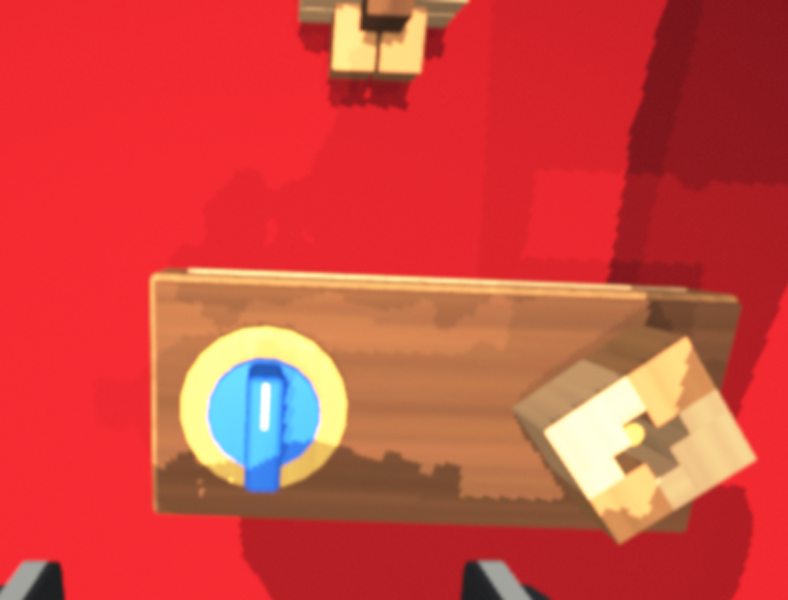

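```bash
python3 - <<'E'
from h import *
p=vision.camera('wrist')
c=np.array([onz(p,(180+u/1.876,v/1.875),.081) for u,v in [(687,337),(757,459),(620,544),(544,432)]])
print('keyway centre',c.mean(0),'sides',np.linalg.norm(np.roll(c,-1,0)-c,axis=1),'yaw',[np.degrees(np.arctan2(*(c[(i+1)%4]-c[i])[1::-1]))%90 for i in range(4)])
E
python3 -m inch '[{"delta_pos":[35,-35,0],"roll":-6},{"delta_pos":[80,-78,0],"roll":-14},{"delta_pos":[120,-117,0],"roll":-20},{"delta_pos":[160,-156,0],"roll":-26},{"delta_pos":[200,-195,0],"roll":-32},{"delta_pos":[222,-216,0],"roll":-32},{"delta_pos":[222,-216,0],"roll":-32},{"delta_pos":[222,-216,0],"roll":-32},{"delta_pos":[222,-216,0],"roll":-32},{"delta_pos":[222,-216,0],"roll":-32}]' 1 40
python3 - <<'E'
from h import *
p=vision.camera('wrist');save(p,'w3');s=manip.sense();print(s['eef_pos'],s['tool_rot'],s['joint_pos'].round(1))
a,b=proj(p,(.446,-.288,.06)).astype(int);print(a,b)
a=max(a-100,0);b=max(b-75,0);print(a,b)
cv2.imwrite('pics/w3c.png',cv2.resize(p['color'][b:b+150,a:a+200,::-1],None,fx=4,fy=4,interpolation=2))
E
```

```text
keyway centre [0.56310769 0.1248509  0.081     ] sides [0.0592509  0.05939221 0.0595001  0.05984389] yaw [np.float64(52.95197340227212), np.float64(52.99659659155539), np.float64(53.38661176109207), np.float64(52.759306944742576)]
clock: 7.55
eef_pos: [0.4462, -0.2866, 0.1828]
tool_rot: [-180.0, 0.3, -132.2]
ft_force: [0.3, 0.4, 0.8]
opening: 0.0853
[ 0.44625712 -0.28647836  0.18291212] [-179.98175562    0.2669226  -132.1916807 ] [-15.3  15.2 -16.9  -0.3 -57.7 -26.8]
318 226
218 151
```

View pics/w3c.png

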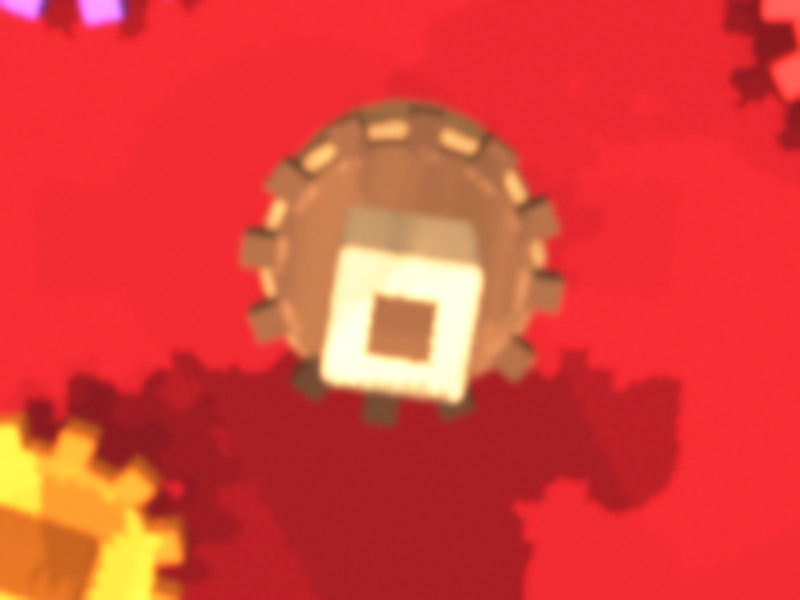

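Run:
```python
from h import *
p=vision.camera('wrist')
for z in (.07,.08,.09):
  c=np.array([onz(p,(218+u/4,151+v/4),z) for u,v in [(340,245),(484,265),(465,402),(320,382)]])
  print(z,'centre',c.mean(0),'sides',np.linalg.norm(np.roll(c,-1,0)-c,axis=1),'yaw',[np.degrees(np.arctan2(*(c[(i+1)%4]-c[i])[1::-1]))%90 for i in range(4)])
t=vision.camera('top');uv=proj(p,c.mean(0)); print(tri([(t,(220+612/2.963,200+279/2.963)),(p,(218+402/4,151+323/4))]))
print(onz(p,(218+402/4,151+262/4),.040)) # gear centre
```

```text
0.07 centre [ 0.44709504 -0.28665854  0.07      ] sides [0.02651053 0.0267603  0.02749698 0.02666531] yaw [np.float64(39.58026668947468), np.float64(40.95079536876181), np.float64(39.393605171768506), np.float64(38.83624083919079)]
0.08 centre [ 0.44504002 -0.28886328  0.08      ] sides [0.02546833 0.02570828 0.026416   0.02561703] yaw [np.float64(39.58026668947477), np.float64(40.9507953687617), np.float64(39.39360517176848), np.float64(38.83624083919079)]
0.09 centre [ 0.44298501 -0.29106802  0.09      ] sides [0.02442613 0.02465627 0.02533502 0.02456875] yaw [np.float64(39.5802666894748), np.float64(40.95079536876175), np.float64(39.39360517176862), np.float64(38.83624083919091)]
(array([ 0.44601009, -0.28836936,  0.07611656]), [np.float64(0.14174220800649653), np.float64(0.4849356847397727)])
[ 0.444323   -0.28992859  0.04      ]
```

```bash
python3 -m inch '[{"delta_pos":[2.5,-1,40],"roll":8},{"delta_pos":[2.5,-1,80],"roll":8},{"delta_pos":[2.5,-1,110],"roll":8},{"delta_pos":[2.5,-1,130],"roll":8},{"delta_pos":[2.5,-1,137],"roll":8},{"delta_pos":[2.5,-1,137],"roll":8},{"delta_pos":[2.5,-1,137],"roll":8}]' 1 40 && python3 -m inch '[{"delta_pos":[0,0,0],"roll":0},{"delta_pos":[0,0,0],"roll":0},{"delta_pos":[0,0,0],"roll":0},{"delta_pos":[0,0,0],"roll":0},{"delta_pos":[0,0,0],"roll":0},{"delta_pos":[0,0,0],"roll":0}]' 0 60
```

```text
clock: 8.4
eef_pos: [0.4469, -0.2888, 0.0471]
tool_rot: [-179.9, 0.3, -140.1]
ft_force: [0.8, -0.3, 0.4]
opening: 0.0856
clock: 9.0
eef_pos: [0.4473, -0.289, 0.0477]
tool_rot: [-179.8, 0.4, -140.1]
ft_force: [-0.5, -0.0, 4.6]
opening: 0.0252
```

```bash
python3 -m inch '[{"delta_pos":[0,0,-25],"roll":0},{"delta_pos":[0,0,-60],"roll":0},{"delta_pos":[0,0,-105],"roll":0},{"delta_pos":[0,0,-140],"roll":0},{"delta_pos":[0,0,-150],"roll":0},{"delta_pos":[0,0,-150],"roll":0},{"delta_pos":[0,0,-150],"roll":0}]'
python3 - <<'E'
from h import *
p=vision.camera('wrist');save(p,'w4');s=manip.sense();print(s['eef_pos'],s['tool_rot'],s['joint_pos'].round(1))
E
```

```text
clock: 9.7
eef_pos: [0.4451, -0.2886, 0.1958]
tool_rot: [180.0, 0.3, -140.2]
ft_force: [-0.3, 0.2, -1.8]
opening: 0.025
[ 0.44500229 -0.28861607  0.19535775] [ 179.91885503    0.2428866  -140.15864797] [-15.6  14.6 -15.8  -0.3 -59.5 -34.4]
```

View pics/w4.png

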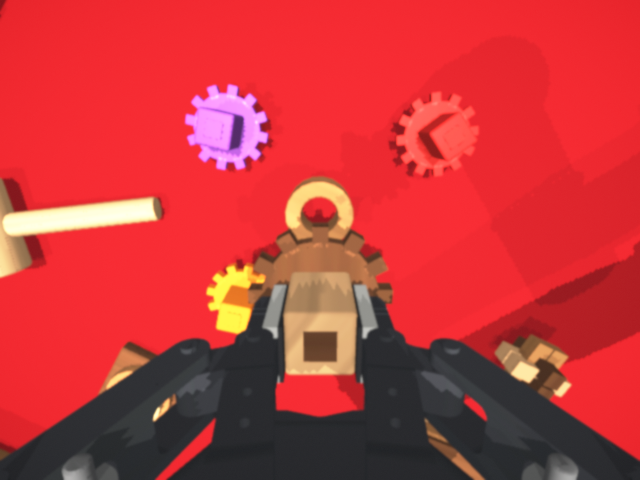

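Run:
```python
from h import *
from scipy.spatial.transform import Rotation as R
p=vision.camera('wrist');s=manip.sense()
C=np.array([[0,-.9558,-.294,.0756],[1,0,0,0],[0,-.294,.9558,-.1418],[0,0,0,1]])
q={'K':p['K'],'pose':C}
for n,uv,z in [('hole',(320,347),-.0323),('nl',(286,313),-.0323),('nr',(353,313),-.0323),('fl',(285,374),-.0323),('fr',(358,374),-.0323),('toothL',(287,240),.0097),('toothR',(352,240),.0097)]: print(n,onz(q,uv,z)*1e3)
g=cv2.resize(p['color'][220:385,240:400,::-1],None,fx=3.6,fy=3.6,interpolation=2);cv2.imwrite('pics/g.png',g)
```

```text
hole [  0.89219048   0.12787458 -32.3       ]
nl [ 14.32561001 -11.49284655 -32.3       ]
nr [ 14.32561001  11.39895026 -32.3       ]
fl [-10.40786203 -12.53601509 -32.3       ]
fr [-10.40786203  13.88423813 -32.3       ]
toothL [ 27.05712948 -14.45999867   9.7       ]
toothR [27.05712948 14.3382411   9.7       ]
```

View pics/g.png

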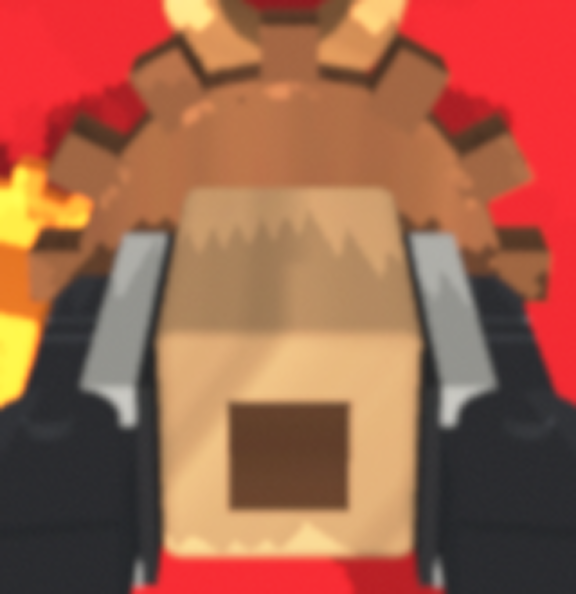

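Run:
```python
from h import *
C=np.array([[0,-.9558,-.294,.0756],[1,0,0,0],[0,-.294,.9558,-.1418],[0,0,0,1]])
q={'K':np.array([[359,0,319.6],[0,359,235.8],[0,0,1]]),'pose':C}
for n,uv in [('front',(288,26)),('L',(30,275)),('R',(549,275)),('FL',(131,72)),('FR',(447,72))]:
  print(n,onz(q,(240+uv[0]/3.6,220+uv[1]/3.6),.0057)*1e3)
```

```text
front [34.0592314   0.17069089  5.7       ]
L [  1.48849127 -32.31238009   5.7       ]
R [ 1.48849127 33.05293511  5.7       ]
FL [ 28.33391052 -18.64196361   5.7       ]
FR [28.33391052 19.22677193  5.7       ]
```

```bash
python3 -m inch '[{"delta_pos":[-20,12,0],"roll":0},{"delta_pos":[-55,33,0],"roll":-3},{"delta_pos":[-95,58,0],"roll":-6},{"delta_pos":[-135,82,0],"roll":-10},{"delta_pos":[-175,106,0],"roll":-13.4},{"delta_pos":[-215,131,0],"roll":-13.4},{"delta_pos":[-255,155,0],"roll":-13.4},{"delta_pos":[-295,179,0],"roll":-13.4},{"delta_pos":[-335,204,0],"roll":-13.4},{"delta_pos":[-375,228,0],"roll":-13.4},{"delta_pos":[-405,246,0],"roll":-13.4},{"delta_pos":[-424,258,0],"roll":-13.4},{"delta_pos":[-424,258,0],"roll":-13.4},{"delta_pos":[-424,258,0],"roll":-13.4},{"delta_pos":[-424,258,0],"roll":-13.4},{"delta_pos":[-424,258,0],"roll":-13.4}]'
python3 - <<'E'
from h import *
p=vision.camera('wrist');save(p,'w5');s=manip.sense();print(s['eef_pos'],s['tool_rot'],s['joint_pos'].round(1))
print(proj(p,(.5643,.1254,.081)))
cv2.imwrite('pics/w5c.png',cv2.resize(p['color'][60:230,220:420,::-1],None,fx=3.5,fy=3.5,interpolation=2))
E
```

```text
clock: 11.4
eef_pos: [0.6049, 0.18, 0.1971]
tool_rot: [180.0, 0.2, -126.8]
ft_force: [-0.4, -0.1, -1.3]
opening: 0.0252
[0.60506562 0.18001077 0.19735051] [ 179.96686819    0.21905687 -126.81723737] [ 31.2  23.9  -1.5  -0.1 -64.3 -67.9]
[318.89453825 136.21252464]
```

View pics/w5c.png

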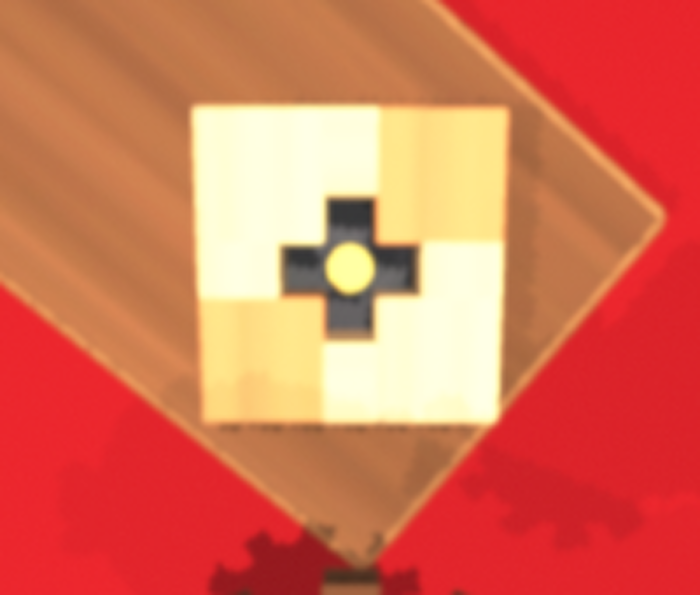

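Run:
```python
from h import *
C=np.array([[0,-.9558,-.294,.0756],[1,0,0,0],[0,-.294,.9558,-.1418],[0,0,0,1]])
p=vision.camera('wrist');q={'K':p['K'],'pose':C}
f=lambda u,v:(220+u/3.5,60+v/3.5)
c=np.array([f(192,106),f(509,106),f(500,423),f(203,424)])
for z in (.1163,):
  P=np.array([onz(q,u,z) for u in c])*1e3;print(P.mean(0),P.round(1).tolist(),np.linalg.norm(np.roll(P,-1,0)-P,axis=1))
  print([ (onz(q,f(*u),z)*1e3).round(2).tolist() for u in [(281,270),(418,270),(350,197),(350,339),(350,245),(350,295),(327,318),(375,318)]])
a=p;c5=np.array([onz(p,u,.081) for u in c]).mean(0);print('world',c5)
# height of block from two wrist places: w2 corners rays vs here
```

```text
[ 67.7130391    0.45138647 116.3       ] [[98.0, -29.9, 116.3], [98.0, 30.6, 116.3], [37.5, 31.0, 116.3], [37.3, -29.9, 116.3]] [60.56649519 60.51910214 60.95761729 60.72273999]
[[67.8, -13.42, 116.3], [67.8, 13.72, 116.3], [81.52, 0.25, 116.3], [54.4, 0.26, 116.3], [72.55, 0.25, 116.3], [62.99, 0.25, 116.3], [58.52, -4.35, 116.3], [58.52, 5.26, 116.3]]
world [0.56413602 0.12666722 0.081     ]
```

```bash
python3 -m inch '[{"delta_pos":[20,0,0],"roll":0},{"delta_pos":[45,0,0],"roll":0},{"delta_pos":[60,0,15],"roll":0},{"delta_pos":[66.6,0.2,40],"roll":0},{"delta_pos":[66.6,0.2,60],"roll":0},{"delta_pos":[66.6,0.2,68],"roll":0},{"delta_pos":[66.6,0.2,68],"roll":0},{"delta_pos":[66.6,0.2,68],"roll":0},{"delta_pos":[66.6,0.2,68],"roll":0}]'
python3 - <<'E'
from h import *
s=manip.sense();print(s['eef_pos'],s['tool_rot'])
p=vision.camera('side');save(p,'s1')
u,v=proj(p,(.564,.126,.1)).astype(int)
w=vision.camera('wrist')['color']
a=cv2.resize(p['color'][v-50:v+50,u-60:u+60],(600,500),interpolation=2)
cv2.imwrite('pics/s1c.png',a[:,:,::-1])
E
```

```text
clock: 12.4
eef_pos: [0.5661, 0.1276, 0.1305]
tool_rot: [-179.9, 0.4, -126.8]
ft_force: [0.2, 0.7, -1.3]
opening: 0.0249
[0.566137   0.12759099 0.13054447] [-179.946775      0.36596818 -126.79799317]
```

View pics/s1c.png

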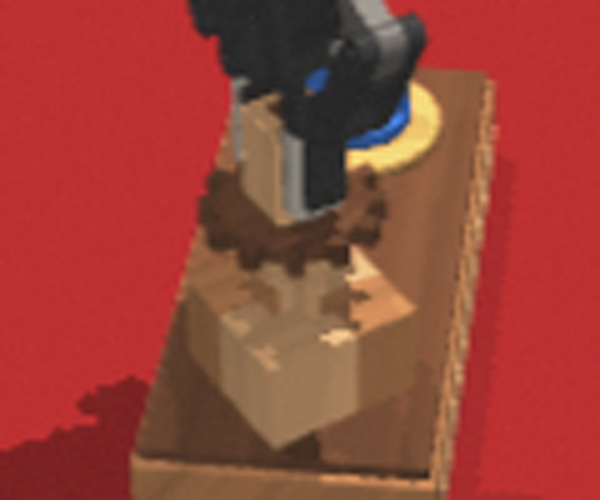

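```bash
python3 -m inch '[{"delta_pos":[1.2,0,3],"roll":0},{"delta_pos":[1.2,0,6],"roll":0},{"delta_pos":[1.2,0,9],"roll":0},{"delta_pos":[1.2,0,12],"roll":0},{"delta_pos":[1.2,0,15],"roll":0},{"delta_pos":[1.2,0,17],"roll":0},{"delta_pos":[1.2,0,17],"roll":0}]'
```

```text
clock: 13.2
eef_pos: [0.565, 0.1265, 0.1128]
tool_rot: [-180.0, 0.3, -126.8]
ft_force: [0.5, 0.3, -1.5]
opening: 0.0253
```

```bash
python3 -m inch '[{"delta_pos":[0,0,4],"roll":0},{"delta_pos":[0,0,8],"roll":0},{"delta_pos":[0,0,11],"roll":0},{"delta_pos":[0,0,14],"roll":0},{"delta_pos":[0,0,16],"roll":0},{"delta_pos":[0,0,18],"roll":0},{"delta_pos":[0,0,18],"roll":0},{"delta_pos":[0,0,18],"roll":0}]'
```

```text
clock: 14.0
eef_pos: [0.5653, 0.1267, 0.0957]
tool_rot: [-180.0, 0.3, -126.8]
ft_force: [-1.3, 0.7, 6.0]
opening: 0.0251
```

```bash
python3 -m inch '[{"delta_pos":[0,0,1.5],"roll":0},{"delta_pos":[0,0,3],"roll":0},{"delta_pos":[0,0,4],"roll":0},{"delta_pos":[0,0,4],"roll":0},{"delta_pos":[0,0,4],"roll":0}]'
```

```text
clock: 14.5
eef_pos: [0.5653, 0.1267, 0.0947]
tool_rot: [-179.9, 0.4, -126.7]
ft_force: [-6.8, 0.4, 16.5]
opening: 0.0254
```

Run:
```python
from h import *
s=manip.sense();print(s['eef_pos'],s['tool_rot'],s['ft_force'],s['opening'])
p=vision.camera('side');w=vision.camera('wrist')
u,v=proj(p,(.564,.126,.09)).astype(int)
a=cv2.resize(p['color'][v-40:v+40,u-40:u+40],(600,600),interpolation=2)
print(proj(p,(.5641,.1267,.081))-[u-40,v-40])
cv2.imwrite('pics/f.png',a[:,:,::-1])
```

```text
[0.56534835 0.12671496 0.09467885] [-179.89382184    0.35602351 -126.71815721] [-6.79742651  0.41431482 16.4817327 ] 0.025445666838193017
[40.57328114 44.69714682]
```

View pics/f.png

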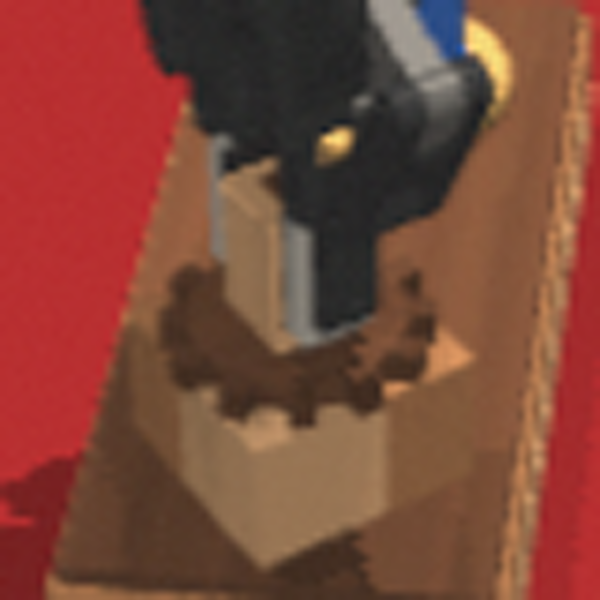

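```bash
python3 -m inch '[{"delta_pos":[0,0,4],"roll":0},{"delta_pos":[0,0,4],"roll":0},{"delta_pos":[0,0,4],"roll":0},{"delta_pos":[0,0,4],"roll":0},{"delta_pos":[0,0,4],"roll":0},{"delta_pos":[0,0,4],"roll":0}]' - 60
python3 - <<'E'
from h import *
t=vision.camera('top');s=manip.sense();print(s['eef_pos'],s['ft_force'],s['opening'],np.abs(s['qvel']).max())
for n in ['mallet','disc_tower','cube','burr','peg_game','tray_puzzle']:
    for r in search_frame(t,n)[:1]: print(n,np.round(r['at'],3),round(r['conf'],2))
E
```

```text
clock: 15.2
eef_pos: [0.5656, 0.1267, 0.0947]
tool_rot: [-179.8, 0.4, -126.6]
ft_force: [-8.5, -0.4, 21.9]
opening: 0.0254
[0.56557805 0.12673653 0.09467177] [-7.63543009  0.29375177 21.97095867] 0.02534420070635485 0.08423254866306125
mallet [ 0.63  -0.486  0.033] 0.64
disc_tower [ 0.717 -0.302  0.028] 0.69
burr [ 0.429 -0.018  0.05 ] 0.78
peg_game [0.458 0.283 0.023] 0.92
```

Force is steady at 22 N, which is above the 9 N spring force, and the height no longer changes. The other puzzles are unmoved where detected, so I'm handing in.

```bash
python3 -c "
from station import manip
print(manip.finish_job())"
```

```text
the job is handed in; nothing more can be done
None
```

I turned the dial anticlockwise to its end stop, then took the dark-geared key from its holder and pressed it home in the keyway. I handed in at about 15 s of the 48 s allowed, with the key still gripped and pressed. The hand-in gave no verdict.

**Last checks**
- **Dial:** the wrist torque rose to about 1 N m at the stop, and a wrist picture showed the bar parallel to the box's x axis to within about 1–2°. I did not measure it again after that.
- **Key seating:** TCP height settled at 94.7 mm, which is where the gear should lie flat on the block. Further push raised the force to about 22 N without lowering it, against 9 N from the spring. The side picture shows the gear flat on the block.
- **Grip:** opening 25 mm on the 26 mm grip, set to 60 N.
- **Alignment:** estimated within about 1 mm of the slot's centre and 1° of mesh.
- **Bystanders:** mallet, disc tower, burr and peg game were found within about 9 mm of their first positions, close to the detector's error.

**Not confirmed**
- **Cube and tray puzzle:** the detector missed both in the final picture. The arm went nowhere near them.
- **Sideways force:** about 8 N remained along x at the end, probably the stem bearing lightly on the slot wall.

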